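# Find the flat on the turntable spindle and hold the collar on it

### The job

Get the spraying turntable ready for its set screw to be tightened: take the dust cap off the spindle and leave it in the aluminium tray, then pinch the bare spindle and turn it until your fingers sit on its flat and the flat faces squarely to the far edge of the bench, where I stand with the key. Then fit the steel collar that carries the square-head screw, screw over the flat, all the way down onto the bearing ring, and finish while still gripping it there and keeping it pressed firmly down; do not let go.

Things in the scene. Friction and masses are not known exactly. Their poses are not given: they have to be found in the camera images.
- pedestal: fixed spraying-turntable stand without its plate: grey round foot plate 180 mm across, short column, 100 mm square top plate 68 mm up, square flange bearing, round housing up to 94 mm. Origin: centre of the underside of the foot, on the spindle's axis
- spindle: bare steel spindle, 24 mm diameter (20 mm across the flat), upright in the bearing; turns endlessly about its axis and stays where left (friction about 0.08 N m). One flat is milled along its whole 54 mm length. Origin: on the axis at the top face of the bearing ring (38 mm wide, turns with it), 100 mm above the bench; z up, x out of the flat (flat face at x = 8 mm). Chamfered top end at z = 54 mm
- flat: the milled flat of the spindle; origin at the centre of its face, 26 mm above the bearing ring, axes as the spindle's. Pinched at 40 N the finger opening reads about 20 mm with a pad square on the flat, 21 mm with it 20 degrees off square, 22.5 to 24 mm on the round; the pinch grips and does not square itself
- bench_ref (a point): point on the bench top, 275 mm in from the middle of the far edge; fixed. Its x points squarely to the far edge, away from the robot (world x), its y to the left. The flat has to face along this x
- cap: rigid grey plastic dust cap, 36 mm outside diameter, 42 mm tall, closed at the top; slipped loosely over the spindle end at the start (bore 28 mm, 38 mm deep, its rim 16 mm above the bearing ring), lifts straight off. Origin: centre of its open lower rim; z up
- collar: plain steel shaft collar lying flat on a 4 mm black rubber pad: 50 mm outside diameter, 24 mm tall, round bore 26 mm, about 0.26 kg, with a radial square-head set screw. Origin: centre of the underside; z up, x towards the screw head
- collar_screw (a point): outer end of the collar's screw head (10 mm square), 36.5 mm from the collar's axis and 12 mm up; axes as the collar's. The screw's tip stands 2.5 mm into the bore, so the collar goes down over the spindle only with the screw on the flat's side
- tray_in (a point): centre of the inner floor of the open aluminium tray (210 mm by 160 mm, walls 30 mm high and 3 mm thick, floor 3 mm above the bench); x along its 210 mm side
Not all that is in view belongs to the job. What is shaped like the collar but yellow is not meant. What is shaped like the cap but pink is not meant.

How it is judged:
By the outcome, as a careful person would: the job done as asked, in the order asked, and still so for the second after the job is handed in, while the arm keeps its last pose, push and grip.
It also fails if it takes over 72 s, if anything falls off the work surface, if the arm or the gripper's body presses on something with over 40 N, if the wrist force passes 120 N, or if a joint passes its speed limit or range.

### The arm

A 7-joint arm with a two-finger parallel gripper is mounted at the origin on the work surface. World frame = base frame: x ahead of the robot, y to its left, z up, the work surface at z = 0. Lengths are in m, angles in rad, forces in N, time in s.
With the tool pointing down it reaches from about 0.4 to 0.875 m from the base axis. Payload 19.3 kg.
Tool frame: the origin (TCP) lies midway between the tips of the shut fingers; the grasp point (between the pads) lies bot.tcp_to_grasp behind it (bot.tcp_to_grasp is the distance from the TCP to the grasp point, in m); z points along the fingers, y is the line along which they close (so a half turn about z gives the same grasp; the last joint's range is limited). The gripper opens to 85 mm and grips with 20 to 120 N. Pads are 22 mm wide; open, the fingers measure 114 mm over their backs; the gripper's body (76 mm by 85 mm) begins 54 mm behind the grasp point. The pads swing forward as they close: fully open they stand 13 mm farther back than shut.
Start: joints at [1.205, 0.521, -0.036, 1.599, 0.021, 1.021, -0.113], TCP at [0.182, -0.598, 0.231] pointing down, gripper open.
Joint ranges: [-2.91, 2.91], [-0.3, 2.13], [-1.5, 1.42], [0.17, 2.43], [-1.26, 4.41], [0.16, 1.93], [-2.52, 2.52]. Speed limits (rad/s): [1.89, 1.89, 2.39, 2.39, 3.01, 3.01, 3.01].

### API

Orientations are given as [roll, pitch, yaw] about the fixed x, y, z axes, in that order (R = Rz(yaw) Ry(pitch) Rx(roll)).
In Python, from workcell import observe, imaging, bot gives the robot as it stands.
- The arm moves only by the tool send_rows, never from a script. Its argument "plan" is text: rows parted by semicolons, each of 7 numbers parted by spaces: the shift along the tool's x, y, z in m, then the turn, a rotation vector about the tool's x, y, z in degrees, then the finger opening in m, from 0 to 0.0854. In form: dx dy dz rx ry rz claw; .... A call has 1 to 10 rows; each row is the pose to reach, as a shift and turn from the pose commanded when the call began, along the tool's axes at that moment; what a row does not reach only later rows make up. A row lasts 1/12 s, in which the tool goes at most 41.7 mm and 7.16 degrees, less where a joint would pass 70% of its speed; a pose out of reach is approached as far as the arm can. A call with a gripper value outside its range is refused whole. The fingers move at their own pace and stop on an object; "grip_force" is the grip in N (left out, the last holds). Time passes only in rows, so rows that repeat a pose let the fingers close. It gives the time, the measured TCP pose, the force, the opening and the grip force at its end, in the units of the state.
- observe(): the state, without advancing time (a new reading comes with each control period).
- imaging.grab_frame(name): name is "scene" or "top" or "wrist"; returns a dict with "color" (480x640x3 uint8, red, green, blue), "fx", "fy", "cx", "cy" (pixels), "dist_coeffs" ([k1, k2, p1, p2, k3] as OpenCV has them; the pictures are not rectified), "eye" and "orientation" of the camera in the world; the wrist camera has in their place "tool_from_camera" (4x4, takes a point from camera to tool coordinates, whose origin is the TCP and whose axes are the flange's). Camera axes: x right, y down, z forward; pixel columns grow to the right and rows downward; lengths in m; the calibration is good to about 2 mm. A picture is of the moment at which its call begins: read the wrist's pose just before it. There is no depth.
- bot.job_done(): hands the job in; it is judged then, once.
The state is a dict: "clock": time; "qpos": joint angles; "qd": joint speeds; "joint_efforts": joint torques, N m; "position": TCP position; "tool_rot": TCP orientation; "force": force on the tool from outside, world axes, zero at the start; "moment": the same for the moment, N m; "grip_width": finger opening in m; "finger_force": force on a finger pad.
Only numpy, scipy, OpenCV 4.12 (cv2) and the standard library are available. Lean on these libraries where they do the work, as an engineer would, in place of code of your own. Each camera call takes 0.05 s, during which the arm holds its last target. There are 200 camera calls.

## Working session

There is one attempt and no reset: what is moved stays moved. The work goes in short steps, Python scripts to look and compute and a tool call to move; the robot and the scene stay as the last step left them, time stands still between calls to the robot, and variables do not carry over. Pictures are saved under pics/ and viewed, at most 10 in all, crops included, and the job is handed in when it is done.

Besides the shell and the picture viewer there is one more tool, called as name(argument=value, ...) on one line, values as JSON. send_rows: Moves the arm, as the interface text tells. Its arguments: {"type":"object","properties":{"plan":{"type":"string"},"grip_force":{"type":"number"}},"required":["plan"]}

```bash
ls; mkdir -p pics; python3 - <<'E'
from workcell import observe, imaging, bot
import cv2
s=observe();print({k:s[k] for k in ("clock","qpos","position","tool_rot","force","grip_width")},bot.tcp_to_grasp)
for n in ("scene","top"):
    f=imaging.grab_frame(n);cv2.imwrite(f"pics/{n}0.png",f["color"][:,:,::-1]);print({k:v for k,v in f.items() if k!="color"})
f=imaging.grab_frame("wrist");print({k:v for k,v in f.items() if k!="color"})
E
```

```text
pics
{'clock': 0.0, 'qpos': array([ 1.20480397,  0.52205044, -0.03627079,  1.60003403,  0.02121139,
        1.02106345, -0.11279708]), 'position': array([ 0.18201509, -0.5975489 ,  0.23069435]), 'tool_rot': array([-3.14042840e+00,  1.20890848e-04,  2.95742706e-01]), 'force': array([ 0.09319008, -0.790968  ,  1.21783853]), 'grip_width': 0.0853520901336337} 0.0187
{'fx': 598.1061426038162, 'fy': 598.1061426038162, 'cx': 314.5263561219616, 'cy': 244.81266023650937, 'dist_coeffs': array([-0.01718514,  0.        ,  0.        ,  0.        ,  0.        ]), 'eye': array([1.02361435, 0.37796201, 0.99900589]), 'orientation': array([-2.53854242, -0.00407091,  2.19262824])}
{'fx': 584.110216256682, 'fy': 584.110216256682, 'cx': 321.0249486521556, 'cy': 236.95465997299684, 'dist_coeffs': array([-0.1441556,  0.       ,  0.       ,  0.       ,  0.       ]), 'eye': array([0.39931053, 0.02139462, 1.15024414]), 'orientation': array([-3.02561058, -0.00748844, -1.59974969])}
{'fx': 364.8034843680067, 'fy': 364.8034843680067, 'cx': 319.99071731255395, 'cy': 241.71347571983276, 'dist_coeffs': array([-0.05093183,  0.        ,  0.        ,  0.        ,  0.        ]), 'tool_from_camera': array([[ 1.57400545e-04, -9.51427520e-01, -3.07872782e-01,
         8.08970781e-02],
       [ 9.99999988e-01,  1.53084315e-04,  3.81713295e-05,
        -8.17422991e-04],
       [ 1.08132405e-05, -3.07872784e-01,  9.51427532e-01,
        -1.42479998e-01],
       [ 0.00000000e+00,  0.00000000e+00,  0.00000000e+00,
         1.00000000e+00]])}
```

View pics/top0.png

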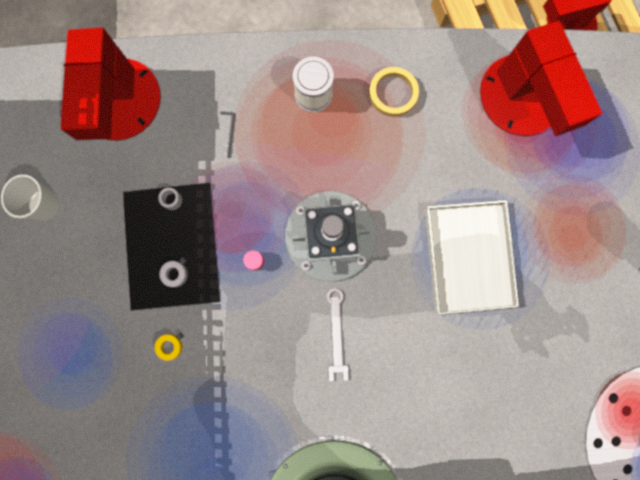

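View pics/scene0.png

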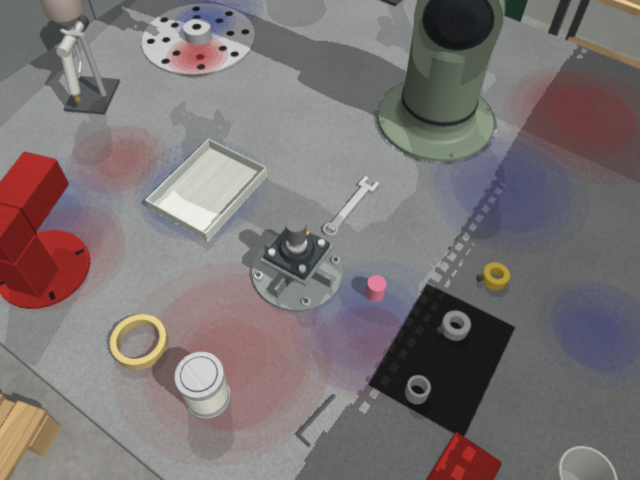

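The top view shows the pedestal and cap at (332,228), the tray at (473,257), and the rubber pad carrying two grey rings at (170,198) and (173,273). The yellow ring at (168,347) and the pink cap at (253,260) are decoys. The candidates for the collar are the two grey rings, so I'll check which one has the square-head screw in an enlarged crop.

```bash
cat > h.py <<'E'
from workcell import observe, imaging, bot
import cv2, numpy as np
from scipy.spatial.transform import Rotation as R
def cam(name):
    s=observe(); f=imaging.grab_frame(name)
    K=np.array([[f["fx"],0,f["cx"]],[0,f["fy"],f["cy"]],[0,0,1]])
    if name=="wrist":
        T=np.eye(4);T[:3,:3]=R.from_euler("xyz",s["tool_rot"]).as_matrix();T[:3,3]=s["position"];T=T@f["tool_from_camera"]
    else:
        T=np.eye(4);T[:3,:3]=R.from_euler("xyz",f["orientation"]).as_matrix();T[:3,3]=f["eye"]
    return dict(img=f["color"][:,:,::-1].copy(),K=K,d=f["dist_coeffs"],T=T)
def ray(c,uv,z):
    p=cv2.undistortPoints(np.array(uv,float).reshape(-1,1,2),c["K"],c["d"]).reshape(-1,2)
    r=np.c_[p,np.ones(len(p))]@c["T"][:3,:3].T;o=c["T"][:3,3]
    return o+r*((z-o[2])/r[:,2])[:,None]
def proj(c,P):
    Ti=np.linalg.inv(c["T"])
    return cv2.projectPoints(np.array(P,float).reshape(-1,3),cv2.Rodrigues(Ti[:3,:3])[0],Ti[:3,3],c["K"],c["d"])[0].reshape(-1,2)
E
python3 - <<'E'
from h import *
t=cam("top");s=cam("scene")
cr=lambda c,u,v,h=30:cv2.resize(c["img"][v-h:v+h,u-h:u+h],(300,300),interpolation=cv2.INTER_CUBIC)
cv2.imwrite("pics/crop1.png",np.vstack([np.hstack([cr(t,172,198),cr(t,172,272)]),np.hstack([cr(s,418,388),cr(s,456,325)])]))
print("ped foot",ray(t,[332,236],.0)); print("cap top",ray(t,[332,225],.158))
print("rings",ray(t,[[170,198],[173,273]],.028)); 
print("tray",ray(t,[[429,203],[508,201],[519,307],[440,314]],.033))
E
```

```text
ped foot [[ 0.53431214 -0.01290975  0.        ]]
cap top [[ 0.53475284 -0.00878991  0.158     ]]
rings [[0.61518893 0.3038471  0.028     ]
 [0.4675803  0.297728   0.028     ]]
tray [[ 0.5899746  -0.20339651  0.033     ]
 [ 0.59030209 -0.36211685  0.033     ]
 [ 0.38155893 -0.37093716  0.033     ]
 [ 0.37424498 -0.21428016  0.033     ]]
```

View pics/crop1.png

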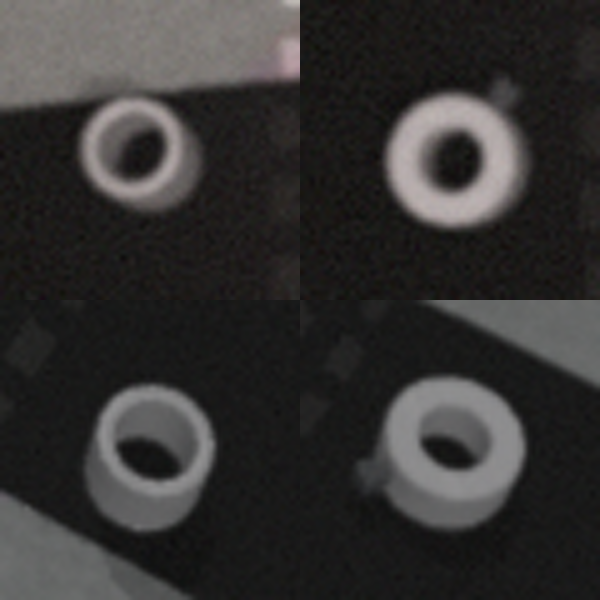

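The collar is the ring at (173,273): it is wide-walled, grey, and has a screw head at (183,261). The ring at (170,198) is a plain sleeve without a screw. I'm moving above the cap now.

send_rows(plan="0.509 -0.460 0 0 0 -73 0.0854;0.509 -0.460 0 0 0 -73 0.0854;0.509 -0.460 0 0 0 -73 0.0854;0.509 -0.460 0 0 0 -73 0.0854;0.509 -0.460 0 0 0 -73 0.0854;0.509 -0.460 0 0 0 -73 0.0854;0.509 -0.460 0 0 0 -73 0.0854;0.509 -0.460 0 0 0 -73 0.0854;0.509 -0.460 0 0 0 -73 0.0854;0.509 -0.460 0 0 0 -73 0.0854")

```text
clock: 1.08
position: [0.397, -0.2388, 0.2315]
tool_rot: [3.141, 0.0, 1.552]
force: [1.4, -1.7, 0.5]
grip_width: 0.0852
finger_force: 0.0
```

```bash
cat >> h.py <<'E'
def to(x,y,z,yaw):
    "shift and turn (deg) in tool axes from the present pose to a tool-down pose"
    s=observe();A=R.from_euler("xyz",s["tool_rot"]);B=R.from_euler("xyz",[np.pi,0,np.radians(yaw)])
    d=A.inv().apply(np.array([x,y,z])-s["position"]);r=np.degrees((A.inv()*B).as_rotvec())
    print("now",s["clock"],s["position"].round(4),np.degrees(s["tool_rot"]).round(2),"q7 %.2f"%s["qpos"][6],"w %.4f"%s["grip_width"],"F",s["force"].round(1));print("GO",d.round(4),r.round(2))
E
python3 -c "
from h import *
to(.535,-.010,.231,90)"
```

```text
now 1.0833 [ 0.397  -0.2388  0.2315] [1.7998e+02 3.0000e-02 8.8900e+01] q7 0.22 w 0.0852 F [ 1.4 -1.7  0.5]
GO [0.2314 0.1336 0.0005] [ 0.02  0.03 -1.1 ]
```

send_rows(plan="0.231 0.134 0 0 0 -1 0.0854;0.231 0.134 0 0 0 -1 0.0854;0.231 0.134 0 0 0 -1 0.0854;0.231 0.134 0 0 0 -1 0.0854;0.231 0.134 0 0 0 -1 0.0854;0.231 0.134 0 0 0 -1 0.0854;0.231 0.134 0 0 0 -1 0.0854;0.231 0.134 0 0 0 -1 0.0854")

```text
clock: 1.75
position: [0.5377, -0.0083, 0.2312]
tool_rot: [3.141, -0.002, 1.569]
force: [-1.0, 0.4, -0.1]
grip_width: 0.085
finger_force: 0.0
```

```bash
python3 -c "
from h import *
to(.535,-.010,.231,90)
w=cam('wrist');cv2.imwrite('pics/w1.png',w['img']);print(proj(w,[.535,-.01,.158]))
import pickle;pickle.dump(w,open('w1.pkl','wb'))"
```

```text
now 1.75 [ 0.5377 -0.0083  0.2312] [ 1.7997e+02 -1.2000e-01  8.9870e+01] q7 -0.34 w 0.0850 F [-1.   0.4 -0.1]
GO [-0.0017 -0.0027  0.0002] [ 0.03 -0.12 -0.13]
[[313.01169542 260.35464585]]
```

View pics/w1.png

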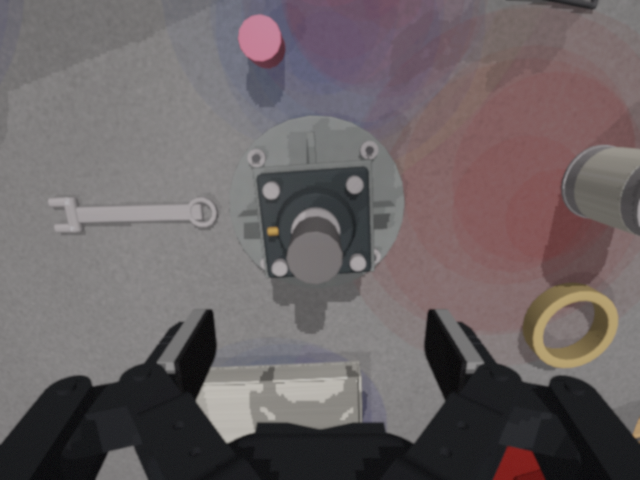

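The wrist view shows the cap top centred at about (315,257), above the dark bearing plate.

```bash
python3 -c "
from h import *
import pickle;w=pickle.load(open('w1.pkl','rb'));p=ray(w,[315,257],.158)[0];print(p)
to(p[0],p[1],.119,90)"
```

```text
[ 0.53627022 -0.00774639  0.158     ]
now 1.8 [ 0.5367 -0.0108  0.231 ] [-1.7998e+02 -5.0000e-02  8.9760e+01] q7 -0.33 w 0.0856 F [ 0.4 -0.6 -0.1]
GO [ 0.0029 -0.0004  0.112 ] [-0.02 -0.05 -0.24]
```

send_rows(plan="0.003 -0.000 0.04 0 0 0 0.0854;0.003 0 0.08 0 0 0 0.0854;0.003 0 0.112 0 0 0 0.0854;0.003 0 0.112 0 0 0 0.0854;0.003 0 0.112 0 0 0 0.03;0.003 0 0.112 0 0 0 0.03;0.003 0 0.112 0 0 0 0.03;0.003 0 0.112 0 0 0 0.03;0.003 0 0.112 0 0 0 0.03;0.003 0 0.112 0 0 0 0.03", grip_force=30)

```text
clock: 2.63
position: [0.5368, -0.0102, 0.1211]
tool_rot: [3.14, 0.001, 1.563]
force: [-4.8, -0.8, 15.5]
grip_width: 0.0352
finger_force: 28.3
```

send_rows(plan="0 0 -0.01 0 0 0 0.03;0 0 -0.03 0 0 0 0.03;0 0 -0.06 0 0 0 0.03;0 0 -0.085 0 0 0 0.03;0 0 -0.085 0 0 0 0.03;0 0 -0.085 0 0 0 0.03")

```text
clock: 3.13
position: [0.537, -0.0101, 0.2064]
tool_rot: [3.138, 0.0, 1.563]
force: [-0.5, 0.1, -1.0]
grip_width: 0.0348
finger_force: 30.0
```

```bash
python3 -c "
from h import *
to(.485,-.288,.200,90)
w=cam('wrist');cv2.imwrite('pics/w2.png',w['img'][60:360,170:470])
import pickle;pickle.dump(w,open('w2.pkl','wb'))"
```

```text
now 3.1333 [ 0.537  -0.0101  0.2064] [1.798e+02 2.000e-02 8.955e+01] q7 -0.36 w 0.0348 F [-0.5  0.1 -1. ]
GO [-0.2783 -0.0498  0.0063] [ 0.2   0.02 -0.45]
```

View pics/w2.png

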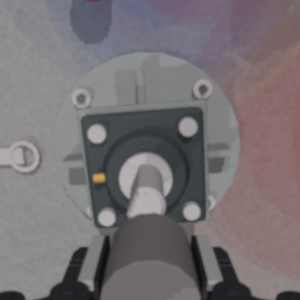

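The cap is held and the spindle is bare. Next is the tray, whose corners give a centre of about (0.484, -0.288).

send_rows(plan="-0.278 -0.05 0 0 0 0 0.03;-0.278 -0.05 0 0 0 0 0.03;-0.278 -0.05 0 0 0 0 0.03;-0.278 -0.05 0 0 0 0 0.03;-0.278 -0.05 0 0 0 0 0.03;-0.278 -0.05 0.04 0 0 0 0.03;-0.278 -0.05 0.08 0 0 0 0.03;-0.278 -0.05 0.12 0 0 0 0.03;-0.278 -0.05 0.15 0 0 0 0.03;-0.278 -0.05 0.16 0 0 0 0.03")

```text
clock: 4.02
position: [0.4814, -0.2878, 0.0397]
tool_rot: [-3.137, -0.002, 1.562]
force: [0.4, 0.9, -1.1]
grip_width: 0.0347
finger_force: 30.1
```

```bash
python3 -c "
from h import *
to(.484,-.288,.0095,90)"
```

```text
now 4.0167 [ 0.4814 -0.2878  0.0397] [-1.7974e+02 -1.3000e-01  8.9490e+01] q7 0.06 w 0.0347 F [ 0.4  0.9 -1.1]
GO [-0.0003  0.0028  0.0302] [-0.26 -0.13 -0.51]
```

send_rows(plan="0 0 0.010 0 0 0 0.03;0 0 0.018 0 0 0 0.03;0 0 0.024 0 0 0 0.03;0 0 0.028 0 0 0 0.03;0 0 0.030 0 0 0 0.03;0 0 0.030 0 0 0 0.03")

```text
clock: 4.52
position: [0.4845, -0.2876, 0.0149]
tool_rot: [3.141, 0.001, 1.563]
force: [-0.5, -0.2, -0.8]
grip_width: 0.0347
finger_force: 30.1
```

Now at 14.9 mm, still about 5 mm to go.

send_rows(plan="0 0 0.003 0 0 0 0.03;0 0 0.005 0 0 0 0.03;0 0 0.006 0 0 0 0.03;0 0 0.006 0 0 0 0.03")

```text
clock: 4.85
position: [0.4842, -0.2876, 0.0083]
tool_rot: [3.141, 0.0, 1.563]
force: [0.6, 0.7, -0.3]
grip_width: 0.0349
finger_force: 30.1
```

send_rows(plan="0 0 0.001 0 0 0 0.03;0 0 0.002 0 0 0 0.03;0 0 0.002 0 0 0 0.03")

```text
clock: 5.1
position: [0.4843, -0.2879, 0.0077]
tool_rot: [3.141, 0.001, 1.563]
force: [-7.7, 2.7, 28.7]
grip_width: 0.0349
finger_force: 32.5
```

send_rows(plan="0 0 -0.0015 0 0 0 0.03;0 0 -0.0015 0 0 0 0.07;0 0 -0.0015 0 0 0 0.07;0 0 -0.0015 0 0 0 0.07;0 0 -0.0015 0 0 0 0.07;0 0 -0.04 0 0 0 0.07;0 0 -0.08 0 0 0 0.07;0 0 -0.12 0 0 0 0.07;0 0 -0.16 0 0 0 0.07;0 0 -0.2 0 0 0 0.07")

```text
clock: 5.93
position: [0.4837, -0.2872, 0.2082]
tool_rot: [-3.141, -0.0, 1.563]
force: [-0.9, -1.1, 0.1]
grip_width: 0.0698
finger_force: 0.0
```

```bash
python3 -c "
from h import *
to(.536,-.06,.24,90)
w=cam('wrist');cv2.imwrite('pics/w3.png',w['img'])"
```

```text
now 5.9333 [ 0.4837 -0.2872  0.2082] [-1.7999e+02 -3.0000e-02  8.9580e+01] q7 0.18 w 0.0698 F [-0.9 -1.1  0.1]
GO [ 0.2276  0.0506 -0.0317] [-0.01 -0.03 -0.42]
```

send_rows(plan="0.198 0.052 0.038 0 0 0 0.07;0.198 0.052 0.038 0 0 0 0.07;0.198 0.052 0.038 0 0 0 0.07;0.198 0.052 0.038 0 0 0 0.07;0.198 0.052 0.038 0 0 0 0.07;0.198 0.052 0.038 0 0 0 0.07;0.198 0.052 0.038 0 0 0 0.07;0.198 0.052 0.038 0 0 0 0.07")

```text
clock: 6.65
position: [0.5375, -0.0903, 0.1681]
tool_rot: [-3.141, 0.0, 1.564]
force: [-0.8, -0.8, -0.2]
grip_width: 0.0697
finger_force: 0.0
```

```bash
python3 -c "
from h import *
to(.536,-.01,.24,90)
w=cam('wrist')
import pickle;pickle.dump(w,open('w4.pkl','wb'))
u,v=proj(w,[.536,-.0095,.154])[0].round().astype(int);print(u,v)
c=w['img'][v-60:v+60,u-60:u+60];c=cv2.resize(c,(600,600),interpolation=cv2.INTER_CUBIC)
cv2.imwrite('pics/w4.png',c)"
```

```text
now 6.65 [ 0.5375 -0.0903  0.1681] [-1.7997e+02  2.0000e-02  8.9590e+01] q7 -0.24 w 0.0697 F [-0.8 -0.8 -0.2]
GO [ 0.0803 -0.0021 -0.0719] [-0.03  0.02 -0.41]
311 123
```

View pics/w4.png

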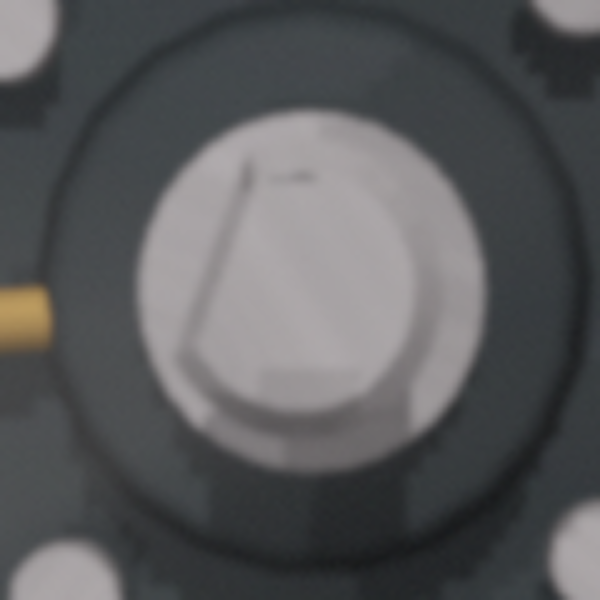

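The bare spindle is clear in this crop. The flat is the dark edge from crop (250,175) to (190,345), facing image-left, which is roughly world -x. The bearing ring is centred at crop (311,290).

```bash
python3 -c "
from h import *
import pickle;w=pickle.load(open('w4.pkl','rb'))
f=lambda u,v:(u/5+251,v/5+63)
a,b=ray(w,[f(248,178),f(188,345)],.153);print('ring',ray(w,f(311,290),.1),'top',ray(w,f(300,293),.154))
d=a-b;print(a,b,'normal',np.degrees(np.arctan2(d[0],-d[1])),180+np.degrees(np.arctan2(d[0],-d[1])), np.linalg.norm(d))
p=ray(w,f(311,290),.1)[0];to(p[0],p[1],.20,70);to(p[0],p[1],.11,70)"
```

```text
ring [[ 0.53595647 -0.00829425  0.1       ]] top [[ 0.53607763 -0.00899309  0.154     ]]
[5.31955723e-01 1.94668483e-05 1.53000000e-01] [ 0.52668399 -0.01305081  0.153     ] normal 158.0339241290112 338.0339241290112 0.014093378925005952
now 6.7 [ 0.5374 -0.091   0.1682] [-1.7998e+02  3.0000e-02  8.9500e+01] q7 -0.24 w 0.0699 F [ 0.5  0.3 -0.1]
GO [ 0.0827 -0.0022 -0.0318] [-1.00e-02  3.00e-02  1.95e+01]
now 6.7 [ 0.5374 -0.091   0.1682] [-1.7998e+02  3.0000e-02  8.9500e+01] q7 -0.24 w 0.0699 F [ 0.5  0.3 -0.1]
GO [ 0.0828 -0.0021  0.0582] [-1.00e-02  3.00e-02  1.95e+01]
```

send_rows(plan="0.083 -0.002 -0.01 0 0 21.5 0.07;0.083 -0.002 -0.01 0 0 21.5 0.07;0.083 -0.002 -0.01 0 0 21.5 0.07;0.083 -0.002 -0.01 0 0 21.5 0.07;0.083 -0.002 0.02 0 0 21.5 0.06;0.083 -0.002 0.045 0 0 21.5 0.05;0.083 -0.002 0.058 0 0 21.5 0.05;0.083 -0.002 0.058 0 0 21.5 0.05")

```text
clock: 7.37
position: [0.5347, -0.0091, 0.1078]
tool_rot: [-3.138, 0.002, 1.188]
force: [-0.6, -0.2, -0.3]
grip_width: 0.0499
finger_force: 0.0
```

```bash
python3 -c "
from h import *
to(.536,-.0085,.11,68)"
```

```text
now 7.3667 [ 0.5347 -0.0091  0.1078] [-1.798e+02  1.200e-01  6.808e+01] q7 -0.77 w 0.0499 F [-0.6 -0.2 -0.3]
GO [ 0.0011  0.0009 -0.0022] [-0.2   0.12  0.08]
```

send_rows(plan="0.001 0.001 0 0 0 0 0.03;0.001 0.001 0 0 0 0 0.015;0.001 0.001 0 0 0 0 0.015;0.001 0.001 0 0 0 0 0.015;0.001 0.001 0 0 0 0 0.015;0.001 0.001 0 0 0 0 0.015;0.001 0.001 0 0 0 0 0.015;0.001 0.001 0 0 0 0 0.015", grip_force=40)

```text
clock: 8.03
position: [0.5375, -0.0068, 0.1115]
tool_rot: [3.141, 0.0, 1.188]
force: [-5.7, -0.6, 5.6]
grip_width: 0.0194
finger_force: 40.2
```

The opening of 19.4 mm means the pads are square on the flat. I'm turning the spindle -70° and will then regrip.

send_rows(plan="0 0.0 0 0 0 7 0.015;0 0 0 0 0 14 0.015;0 0 0 0 0 21 0.015;0 0 0 0 0 28 0.015;0 0 0 0 0 35 0.015;0 0 0 0 0 42 0.015;0 0 0 0 0 49 0.015;0 0 0 0 0 56 0.015;0 0 0 0 0 63 0.015;0 0 0 0 0 70 0.015")

```text
clock: 8.87
position: [0.5383, -0.012, 0.1116]
tool_rot: [3.137, -0.002, -0.043]
force: [1.5, -34.2, -1.3]
grip_width: 0.0193
finger_force: 39.3
```

```bash
python3 -c "
from h import *
to(.536,-.0085,.17,90)
print(observe()['qpos'].round(2),observe()['moment'].round(2))"
```

```text
now 8.8667 [ 0.5383 -0.012   0.1116] [ 1.7972e+02 -1.3000e-01 -2.4900e+00] q7 -1.75 w 0.0193 F [  1.5 -34.2  -1.3]
GO [-0.0023 -0.0031 -0.0584] [  0.32   0.12 -92.49]
[-0.05  0.55 -0.05  1.93  0.05  0.66 -1.75] [-6.71 -0.38  0.18]
```

send_rows(plan="0 0 0 0 0 0 0.05;0 0 0 0 0 0 0.05;0 0 0 0 0 0 0.05;0 0.004 0 0 0 -7 0.05;0 0.004 0 0 0 -14 0.05;0 0.004 0 0 0 -21 0.05;0 0.004 0 0 0 -28 0.05;0 0.004 0 0 0 -35 0.05;0 0.004 0 0 0 -42 0.05;0 0.004 0 0 0 -49 0.05")

```text
clock: 9.7
position: [0.5377, -0.0101, 0.1109]
tool_rot: [3.141, -0.001, 0.829]
force: [0.6, -0.4, 0.6]
grip_width: 0.0504
finger_force: 0.0
```

send_rows(plan="0 0 0 0 0 -7 0.05;0 0 0 0 0 -14 0.05;0 0 0 0 0 -21 0.05;0 0 0 0 0 -28 0.05;0 0 0 0 0 -35 0.05;0 0 0 0 0 -42 0.05;0 0 0 0 0 -49 0.05;0 0 0 0 0 -56 0.05;0 0 0 0 0 -63 0.05;0 0 0 0 0 -70 0.05")

```text
clock: 10.53
position: [0.5378, -0.0103, 0.1109]
tool_rot: [3.141, 0.0, 2.051]
force: [0.7, -0.3, -0.8]
grip_width: 0.05
finger_force: 0.0
```

send_rows(plan="0 0 0 0 0 -7 0.05;0 0 0 0 0 -14 0.05;0 0 0 0 0 -21 0.05;0 0 0 0 0 -28 0.05;0 0 0 0 0 -35 0.05;0 0 0 0 0 -42 0.05;0 0 0 0 0 -49 0.05;0 0 0 0 0 -56 0.05;0 0 0 0 0 -61 0.05;0 0 0 0 0 -61 0.05")

```text
clock: 11.37
position: [0.5376, -0.0105, 0.1107]
tool_rot: [3.141, 0.001, 3.113]
force: [0.2, 0.3, 0.8]
grip_width: 0.0496
finger_force: 0.0
```

```bash
python3 -c "
from h import *
to(.536,-.011,.11,177.5)"
```

```text
now 11.3667 [ 0.5376 -0.0105  0.1107] [1.7997e+02 3.0000e-02 1.7837e+02] q7 0.84 w 0.0496 F [0.2 0.3 0.8]
GO [ 0.0016 -0.0005  0.0007] [0.03 0.03 0.87]
```

send_rows(plan="0.001 -0.001 0 0 0 1 0.03;0.001 -0.001 0 0 0 1 0.015;0.001 -0.001 0 0 0 1 0.015;0.001 -0.001 0 0 0 1 0.015;0.001 -0.001 0 0 0 1 0.015;0.001 -0.001 0 0 0 1 0.015;0.001 -0.001 0 0 0 1 0.015;0.001 -0.001 0 0 0 1 0.015", grip_force=40)

```text
clock: 12.03
position: [0.5364, -0.0121, 0.1107]
tool_rot: [-3.14, 0.0, 3.088]
force: [-2.5, -4.5, 7.7]
grip_width: 0.0196
finger_force: 39.3
```

send_rows(plan="0 0 0 0 0 7 0.015;0 0 0 0 0 14 0.015;0 0.001 0 0 0 21 0.015;0 0.001 0 0 0 28 0.015;0 0.001 0 0 0 35 0.015;0.001 0.001 0 0 0 42 0.015;0.001 0.002 0 0 0 49 0.015;0.001 0.002 0 0 0 56 0.015;0.001 0.002 0 0 0 63 0.015;0.001 0.002 0 0 0 70 0.015")

```text
clock: 12.87
position: [0.5331, -0.0128, 0.1106]
tool_rot: [-3.136, 0.004, 1.858]
force: [-23.1, -18.5, 24.6]
grip_width: 0.0194
finger_force: 40.1
```

```bash
python3 -c "
from h import *
to(.534,-.0095,.1107,90)"
```

```text
now 12.8667 [ 0.5331 -0.0128  0.1106] [-179.65    0.23  106.48] q7 -0.22 w 0.0194 F [-23.1 -18.5  24.6]
GO [ 0.0029  0.0018 -0.0001] [-0.31  0.27 16.48]
```

send_rows(plan="-0.001 -0.002 0.001 0 0 6 0.015;-0.0015 -0.0035 0.001 0 0 12 0.015;-0.0015 -0.0035 0.001 0 0 17 0.015;-0.0015 -0.0035 0.001 0 0 17 0.015;-0.0015 -0.0035 0.001 0 0 17 0.015;-0.0015 -0.0035 0.001 0 0 17 0.015")

```text
clock: 13.37
position: [0.5322, -0.0124, 0.1105]
tool_rot: [-3.142, 0.002, 1.57]
force: [-11.2, -4.6, 27.1]
grip_width: 0.0192
finger_force: 42.2
```

```bash
python3 -c "
from h import *
to(.534,-.0095,.1107,90)"
```

```text
now 13.3667 [ 0.5322 -0.0124  0.1105] [-1.800e+02  1.100e-01  8.993e+01] q7 -0.46 w 0.0192 F [-11.2  -4.6  27.1]
GO [ 0.0029  0.0018 -0.0002] [-0.    0.11 -0.07]
```

send_rows(plan="0 -0.001 -0.002 0 0 0 0.015;0 -0.001 -0.003 0 0 0 0.06;0 -0.001 -0.003 0 0 0 0.06;0 -0.001 -0.003 0 0 0 0.06;0 -0.001 -0.04 0 0 0 0.07;-0.04 0.001 -0.06 0 0 0 0.07;-0.079 0.003 -0.06 0 0 0 0.07;-0.079 0.003 -0.06 0 0 0 0.07;-0.079 0.003 -0.06 0 0 0 0.07;-0.079 0.003 -0.06 0 0 0 0.07")

```text
clock: 14.2
position: [0.5355, -0.0906, 0.1692]
tool_rot: [-3.141, -0.0, 1.571]
force: [0.5, 0.4, 0.6]
grip_width: 0.0701
finger_force: 0.0
```

```bash
python3 -c "
from h import *
to(.47,.23,.2,140)
w=cam('wrist')
import pickle;pickle.dump(w,open('w5.pkl','wb'))
u,v=proj(w,[.536,-.009,.154])[0].round().astype(int);print(u,v)
c=w['img'][v-60:v+60,u-60:u+60];c=cv2.resize(c,(600,600),interpolation=cv2.INTER_CUBIC)
cv2.imwrite('pics/w5.png',c)"
```

```text
now 14.2 [ 0.5355 -0.0906  0.1692] [-1.7999e+02 -2.0000e-02  9.0010e+01] q7 -0.24 w 0.0701 F [0.5 0.4 0.6]
GO [ 0.3206 -0.0654 -0.0307] [ 0.000e+00 -2.000e-02 -4.999e+01]
317 121
```

View pics/w5.png

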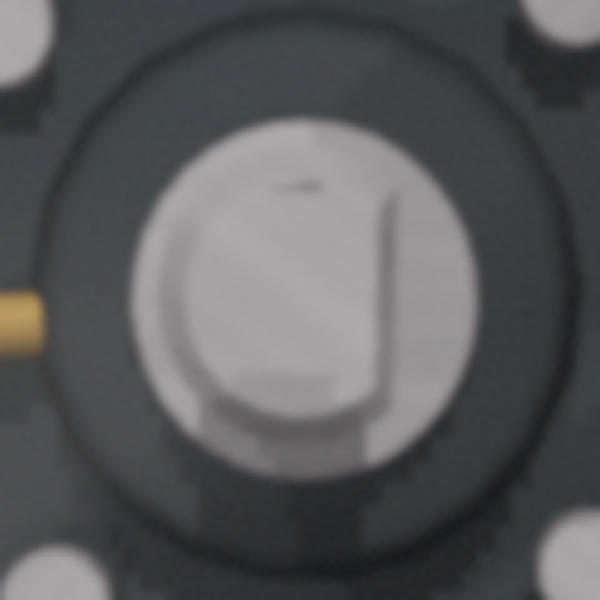

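The flat's edge now runs vertically in the image, crop (388,195) to (385,405), and faces world +x, so it is square within about 1°. Moving to look at the collar.

send_rows(plan="0.02 0 -0.03 0 0 -7 0.07;0.337 -0.0065 -0.03 0 0 -50 0.07;0.337 -0.0065 -0.03 0 0 -50 0.07;0.337 -0.0065 -0.03 0 0 -50 0.07;0.337 -0.0065 -0.03 0 0 -50 0.07;0.337 -0.0065 -0.03 0 0 -50 0.07;0.337 -0.0065 -0.03 0 0 -50 0.07;0.337 -0.0065 0.0 0 0 -50 0.07;0.337 -0.0065 0.04 0 0 -50 0.07;0.337 -0.0065 0.069 0 0 -50 0.07")

```text
clock: 15.08
position: [0.5278, 0.2514, 0.105]
tool_rot: [3.137, -0.001, 2.45]
force: [0.6, 0.2, -0.5]
grip_width: 0.0703
finger_force: 0.0
```

send_rows(plan="0 0 0 0 0 0 0.07;0 0 0 0 0 0 0.07")

```text
clock: 15.25
position: [0.5271, 0.2462, 0.1038]
tool_rot: [-3.138, -0.002, 2.447]
force: [-0.1, 0.7, 1.5]
grip_width: 0.0696
finger_force: 0.0
```

```bash
python3 -c "
from h import *
import pickle
w=pickle.load(open('w5.pkl','rb'));f=lambda u,v:(u/5+257,v/5+61)
print('ring',ray(w,f(305,298),.1),'foot',ray(w,f(305,290),.094)); a,b=ray(w,[f(388,195),f(385,405)],.154);d=a-b;print(np.degrees(np.arctan2(-d[0],d[1])))
to(.529,.246,.1,140)
w=cam('wrist')
pickle.dump(w,open('w6.pkl','wb'))
u,v=proj(w,[.4676,.2977,.028])[0].round().astype(int);print(u,v)
c=w['img'][v-75:v+75,u-75:u+75];c=cv2.resize(c,(600,600),interpolation=cv2.INTER_CUBIC)
cv2.imwrite('pics/w6.png',c)"
```

```text
ring [[ 0.53604993 -0.00831644  0.1       ]] foot [[ 0.53601411 -0.00738212  0.094     ]]
-0.21684242277131607
now 15.25 [0.5271 0.2462 0.1038] [-1.7982e+02 -1.2000e-01  1.4022e+02] q7 -0.16 w 0.0696 F [-0.1  0.7  1.5]
GO [-0.0016  0.0011  0.0038] [-0.18 -0.12  0.22]
319 124
```

View pics/w6.png

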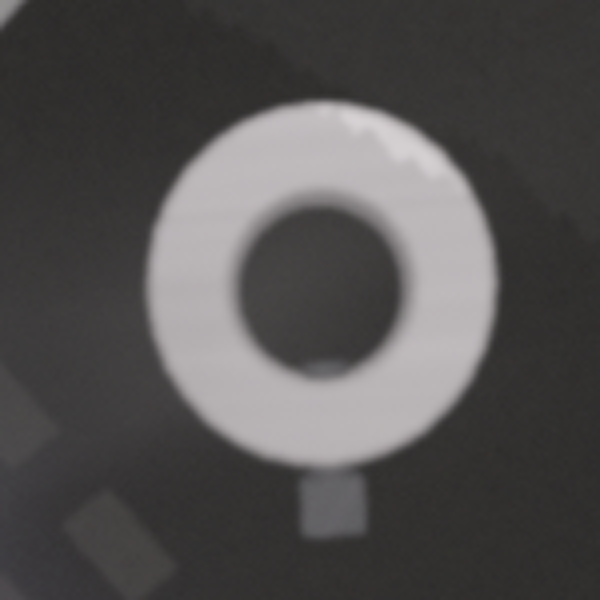

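The collar's top face is centred at crop (322,283). The screw head is at crop (333,505) and its tip is visible in the bore, so this is the right collar.

```bash
python3 -c "
from h import *
import pickle
w=pickle.load(open('w6.pkl','rb'));f=lambda u,v:(u/4+244,v/4+49)
c=ray(w,f(322,283),.028)[0];s=ray(w,f(333,505),.021)[0];d=s-c
a=np.degrees(np.arctan2(d[1],d[0]));print(c,s,a,np.linalg.norm(d[:2]))
to(c[0],c[1],.06,180+a);to(c[0],c[1],.005,180+a)
print(ray(w,f(322,283),.028)[0])"
```

```text
[0.46757901 0.30156201 0.028     ] [0.49374179 0.28220411 0.021     ] -36.49782321253646 0.032545649978319525
now 15.3 [0.5284 0.2459 0.1056] [-1.7998e+02 -3.0000e-02  1.4013e+02] q7 -0.16 w 0.0702 F [ 1.4 -0.3  0.2]
GO [0.0824 0.0037 0.0457] [-0.02 -0.03 -3.37]
now 15.3 [0.5284 0.2459 0.1056] [-1.7998e+02 -3.0000e-02  1.4013e+02] q7 -0.16 w 0.0702 F [ 1.4 -0.3  0.2]
GO [0.0823 0.0038 0.1007] [-0.02 -0.03 -3.37]
[0.46757901 0.30156201 0.028     ]
```

send_rows(plan="0.041 0.002 0 0 0 -3.4 0.07;0.082 0.004 0 0 0 -3.4 0.07;0.082 0.004 0.02 0 0 -3.4 0.07;0.082 0.004 0.055 0 0 -3.4 0.07;0.082 0.004 0.085 0 0 -3.4 0.07;0.082 0.004 0.097 0 0 -3.4 0.07;0.082 0.004 0.100 0 0 -3.4 0.07;0.082 0.004 0.100 0 0 -3.4 0.07")

```text
clock: 15.97
position: [0.4693, 0.3012, 0.0062]
tool_rot: [3.14, 0.001, 2.503]
force: [-0.1, -0.1, 0.2]
grip_width: 0.0701
finger_force: 0.0
```

```bash
python3 -c "
from h import *
to(.4676,.3016,.003,143.5)"
```

```text
now 15.9667 [0.4693 0.3012 0.0062] [1.7993e+02 3.0000e-02 1.4342e+02] q7 -0.38 w 0.0701 F [-0.1 -0.1  0.2]
GO [ 0.0016 -0.0007  0.0032] [ 0.07  0.03 -0.08]
```

send_rows(plan="0.001 -0.001 0.003 0 0 0 0.07;0.001 -0.001 0.003 0 0 0 0.045;0.001 -0.001 0.003 0 0 0 0.04;0.001 -0.001 0.003 0 0 0 0.04;0.001 -0.001 0.003 0 0 0 0.04;0.001 -0.001 0.003 0 0 0 0.04;0.001 -0.001 0.003 0 0 0 0.04", grip_force=80)

```text
clock: 16.55
position: [0.4677, 0.3009, 0.0035]
tool_rot: [3.14, 0.001, 2.504]
force: [-4.8, -5.0, 18.5]
grip_width: 0.0487
finger_force: 81.1
```

send_rows(plan="0 0 -0.01 0 0 0 0.04;0 0 -0.04 0 0 0 0.04;0 0 -0.08 0 0 0 0.04;0 0 -0.12 0 0 0 0.04;0 0 -0.16 0 0 0 0.04;0 0 -0.19 0 0 0 0.04;0 0 -0.19 0 0 0 0.04")

```text
clock: 17.13
position: [0.4686, 0.3025, 0.1985]
tool_rot: [3.134, 0.003, 2.504]
force: [1.4, 0.4, -1.8]
grip_width: 0.049
finger_force: 84.0
```

```bash
python3 -c "
from h import *
to(.536,-.0085,.195,180)"
```

```text
now 17.1333 [0.4686 0.3025 0.1985] [1.7957e+02 1.7000e-01 1.4347e+02] q7 -0.17 w 0.0490 F [ 1.4  0.4 -1.8]
GO [-0.2393 -0.2098  0.0026] [  0.36   0.3  -36.53]
```

Collar gripped. Carrying it above the spindle, screw towards +x.

send_rows(plan="-0.239 -0.212 0 0 0 -36.5 0.04;-0.239 -0.212 0 0 0 -36.5 0.04;-0.239 -0.212 0 0 0 -36.5 0.04;-0.239 -0.212 0 0 0 -36.5 0.04;-0.239 -0.212 0 0 0 -36.5 0.04;-0.239 -0.212 0 0 0 -36.5 0.04;-0.239 -0.212 0 0 0 -36.5 0.04;-0.239 -0.212 0 0 0 -36.5 0.04;-0.239 -0.212 0 0 0 -36.5 0.04;-0.239 -0.212 0 0 0 -36.5 0.04")

```text
clock: 17.97
position: [0.5328, -0.0142, 0.1919]
tool_rot: [-3.141, -0.0, 3.137]
force: [-0.2, 1.3, -2.7]
grip_width: 0.0481
finger_force: 84.0
```

send_rows(plan="0 0 0 0 0 0 0.04;0 0 0 0 0 0 0.04;0 0 0 0 0 0 0.04")

```text
clock: 18.22
position: [0.5328, -0.0106, 0.1921]
tool_rot: [3.141, 0.0, -3.14]
force: [-0.6, 0.7, -1.8]
grip_width: 0.048
finger_force: 84.0
```

```bash
python3 -c "
from h import *
to(.534,-.0102,.165,180)
w=cam('wrist')
import pickle;pickle.dump(w,open('w7.pkl','wb'))
s=observe()['position']
u,v=proj(w,s+[0,0,.024])[0].round().astype(int);print(u,v,w['T'][:3,3])
c=w['img'][180:440,190:450];c=cv2.resize(c,(600,600),interpolation=cv2.INTER_CUBIC)
cv2.imwrite('pics/w7.png',c)"
```

```text
now 18.2167 [ 0.5328 -0.0106  0.1921] [ 1.7999e+02  1.0000e-02 -1.7993e+02] q7 0.97 w 0.0480 F [-0.6  0.7 -1.8]
GO [-0.0012  0.0004  0.0271] [0.01 0.01 0.07]
316 340 [ 0.45589615 -0.00932403  0.33458057]
```

View pics/w7.png

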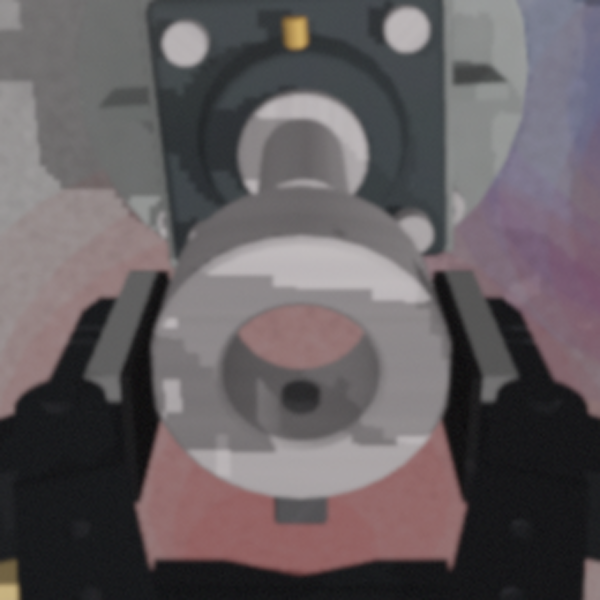

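```bash
python3 -c "
from h import *
import pickle
w=pickle.load(open('w7.pkl','rb'));f=lambda u,v:(u/2.3077+190,v/2.3077+180)
print('axis',ray(w,f(303,92),.1)[0]+[.019,0,0], 'ring L/R',ray(w,[f(237,158),f(370,158)],.1))
z=.1921+.0245
print('outer',ray(w,[f(301,235),f(301,498),f(151,365),f(450,365)],z)); print('bore',ray(w,[f(301,303),f(301,440),f(220,370),f(381,370)],z))
"
```

```text
axis [ 0.5352418  -0.00839521  0.1       ] ring L/R [[ 0.53630931 -0.02778694  0.1       ]
 [ 0.53625078  0.01139506  0.1       ]]
outer [[ 0.50875605 -0.00910447  0.2166    ]
 [ 0.55825404 -0.00901215  0.2166    ]
 [ 0.53178764 -0.0333415   0.2166    ]
 [ 0.53171421  0.01505604  0.2166    ]]
bore [[ 0.52041782 -0.00908288  0.2166    ]
 [ 0.54622628 -0.00903474  0.2166    ]
 [ 0.53265999 -0.02218439  0.2166    ]
 [ 0.5326204   0.00390209  0.2166    ]]
```

The collar hangs level with its screw towards +x. By the same camera, it needs about +1.8 mm in x and +0.6 mm in y. I'm descending gently.

send_rows(plan="-0.002 0.0005 0.012 0 0 0 0.04;-0.002 0.0005 0.024 0 0 0 0.04;-0.002 0.0005 0.031 0 0 0 0.04;-0.002 0.0005 0.034 0 0 0 0.04;-0.002 0.0005 0.036 0 0 0 0.04;-0.002 0.0005 0.038 0 0 0 0.04;-0.002 0.0005 0.040 0 0 0 0.04;-0.002 0.0005 0.042 0 0 0 0.04")

```text
clock: 18.93
position: [0.5351, -0.0112, 0.15]
tool_rot: [3.141, 0.0, 3.141]
force: [-0.8, 1.4, -1.1]
grip_width: 0.0483
finger_force: 84.1
```

```bash
python3 -c "
from h import *
to(.535,-.0102,.1,180)"
```

```text
now 18.9333 [ 0.5351 -0.0112  0.15  ] [1.7999e+02 2.0000e-02 1.7996e+02] q7 0.92 w 0.0483 F [-0.8  1.4 -1.1]
GO [0.0001 0.001  0.05  ] [ 0.01  0.02 -0.04]
```

The collar has entered by 3.5 mm with no force. Continuing.

send_rows(plan="0 0.0005 0.003 0 0 0 0.04;0 0.0005 0.006 0 0 0 0.04;0 0.0005 0.009 0 0 0 0.04;0 0.0005 0.012 0 0 0 0.04;0 0.0005 0.014 0 0 0 0.04;0 0.0005 0.016 0 0 0 0.04")

```text
clock: 19.43
position: [0.5349, -0.0108, 0.1336]
tool_rot: [-3.142, -0.0, 3.141]
force: [0.1, 0.3, -2.7]
grip_width: 0.0483
finger_force: 84.1
```

send_rows(plan="0 0 0.004 0 0 0 0.04;0 0 0.008 0 0 0 0.04;0 0 0.012 0 0 0 0.04;0 0 0.016 0 0 0 0.04;0 0 0.020 0 0 0 0.04;0 0 0.024 0 0 0 0.04;0 0 0.027 0 0 0 0.04;0 0 0.030 0 0 0 0.04;0 0 0.030 0 0 0 0.04")

```text
clock: 20.18
position: [0.5347, -0.0108, 0.1033]
tool_rot: [3.142, -0.001, 3.141]
force: [0.3, -0.0, -2.6]
grip_width: 0.0484
finger_force: 84.0
```

send_rows(plan="0 0 0.001 0 0 0 0.04;0 0 0.002 0 0 0 0.04;0 0 0.003 0 0 0 0.04;0 0 0.004 0 0 0 0.04;0 0 0.004 0 0 0 0.04")

```text
clock: 20.6
position: [0.5349, -0.0108, 0.0998]
tool_rot: [3.142, -0.0, 3.141]
force: [0.4, -0.7, -2.6]
grip_width: 0.0483
finger_force: 84.0
```

send_rows(plan="0 0 0.001 0 0 0 0.04;0 0 0.002 0 0 0 0.04;0 0 0.003 0 0 0 0.04;0 0 0.003 0 0 0 0.04")

```text
clock: 20.93
position: [0.5351, -0.0108, 0.0993]
tool_rot: [-3.139, 0.001, 3.141]
force: [-20.1, -4.6, 54.8]
grip_width: 0.0486
finger_force: 90.9
```

Seated on the ring at TCP z = 0.0993. I'm easing the push to a moderate level.

send_rows(plan="0.0005 0 -0.001 0 0 0 0.04;0.0005 0 -0.001 0 0 0 0.04;0.0005 0 -0.001 0 0 0 0.04;0.0005 0 -0.001 0 0 0 0.04")

```text
clock: 21.27
position: [0.535, -0.0108, 0.0994]
tool_rot: [-3.141, 0.002, 3.141]
force: [-8.8, -2.7, 30.5]
grip_width: 0.0483
finger_force: 87.9
```

```bash
python3 -c "
from h import *
to(.535,-.0102,.1,180)
s=observe();print(s['moment'],s['finger_force'])
t=cam('top');s=cam('scene');cr=lambda c,u,v,h=40:cv2.resize(c['img'][v-h:v+h,u-h:u+h],(300,300),interpolation=cv2.INTER_CUBIC)
cv2.imwrite('pics/end.png',np.hstack([cr(t,473,257,50),cr(s,297,245,50)]))"
```

```text
now 21.2667 [ 0.535  -0.0108  0.0994] [-1.7994e+02  1.0000e-01  1.7996e+02] q7 0.85 w 0.0483 F [-8.8 -2.7 30.5]
GO [-0.      0.0006 -0.0006] [-0.06  0.1  -0.04]
[-0.426097    1.84632578  0.05809023] 87.87953099235892
```

View pics/end.png

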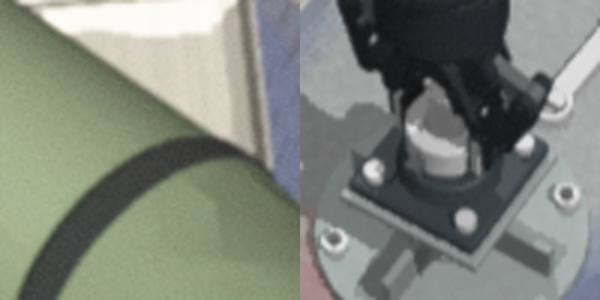

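The fingers hold the collar down on the bearing. I've used all ten pictures, so I'll check the cap and the screw numerically from the scene pixels.

```bash
python3 -c "
from h import *
s=cam('scene')
P=dict(cap=[.484,-.288,.045],capside=[.497,-.276,.025],trayfloor=[.54,-.24,.003],trayfloor2=[.44,-.33,.003],screw=[.5675,-.0085,.117],screwend=[.5715,-.0085,.112],plate=[.58,-.0085,.07],collar=[.549,.012,.112])
before=cv2.imread('pics/scene0.png')
for k,p in P.items():
    u,v=proj(s,p)[0].round().astype(int);print(k,u,v,s['img'][v-1:v+2,u-1:u+2].mean((0,1)).round(),'start',before[v-1:v+2,u-1:u+2].mean((0,1)).round())
print(observe()['force'],observe()['clock'])"
```

```text
cap 204 178 [104. 104. 105.] start [199. 209. 207.]
capside 206 191 [69. 69. 69.] start [196. 206. 204.]
trayfloor 207 218 [181. 191. 189.] start [231. 237. 236.]
trayfloor2 206 170 [233. 239. 238.] start [194. 203. 202.]
screw 285 250 [86. 84. 83.] start [84. 82. 74.]
screwend 284 253 [51. 50. 48.] start [63. 61. 55.]
plate 282 269 [109. 110. 104.] start [101. 102.  96.]
collar 301 250 [142. 141. 141.] start [153. 152. 152.]
[-8.54292644 -3.87815982 30.44683546] 21.4167
```

```bash
python3 -c "
from workcell import bot
print(bot.job_done())"
```

```text
the job is handed in; nothing more can be done
None
```

I handed the job in at about 21.4 s: the cap is in the tray, the flat faces the far edge (within about 1° when measured before fitting), and the collar sits on the bearing ring, screw over the flat, still gripped at about 88 N and pressed down with about 30 N.

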